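Count to the third gap and push the bracket home

TASK

Starting from the yellow end of the grey divider rack, count the gaps with a fingertip on the metal rail along its back: touch the rail behind the first, the second and the third gap in turn, and none beyond. Then push the steel bracket across the table into that third gap, nose first, until it is fully home against the back wall. Only push it, never lift or tip it, and leave everything else where it is.

Things in the scene. Friction and masses are not known exactly. Their poses are not given: they have to be found in the camera images.
- rack: Grey plastic divider rack fixed on the table, open to the front and top. Origin: on the table under its middle. x points from the open front into the gaps, y along the row (leftwards), z up. Six gaps, 44 mm wide, centred at y = 120, 72, 24, -24, -72, -120 mm, parted by upright dividers 4 mm thick, 45 mm high. The table is the gaps' floor. A metal rail (rail_A to rail_F) tops the back wall.
- mouth (a point): Point on the table at the middle of the rack front, level with the rounded front edges of the dividers (rack x = -24 mm; no flare). The face of the back wall, where a part stops, lies 54 mm further along rack x (at x = 30 mm). Axes as the rack.
- cap_yellow: Yellow plastic end block, 76 x 14 x 50 mm high, fixed at one end of the row of gaps (rack x = 14 mm, y = +154 or -154 mm): counting starts at this end. Origin: centre of its underside.
- cap_grey: Dark steel-grey end block of the same size at the other end of the row.
- rail_A: Length of the aluminium rail behind the gap at rack y = 120 mm, whichever end is yellow: 22 mm wide, 44 mm long (rack y), 8 mm high, smooth flat top 60 mm above the table, 4 mm notch to each neighbour. Rigid, fixed. Origin: centre of its underside, at rack x = 41 mm, z = 52 mm.
- rail_B: Length of the aluminium rail behind the gap at rack y = 72 mm, whichever end is yellow: 22 mm wide, 44 mm long (rack y), 8 mm high, smooth flat top 60 mm above the table, 4 mm notch to each neighbour. Rigid, fixed. Origin: centre of its underside, at rack x = 41 mm, z = 52 mm.
- rail_C: Length of the aluminium rail behind the gap at rack y = 24 mm, whichever end is yellow: 22 mm wide, 44 mm long (rack y), 8 mm high, smooth flat top 60 mm above the table, 4 mm notch to each neighbour. Rigid, fixed. Origin: centre of its underside, at rack x = 41 mm, z = 52 mm.
- rail_D: Length of the aluminium rail behind the gap at rack y = -24 mm, whichever end is yellow: 22 mm wide, 44 mm long (rack y), 8 mm high, smooth flat top 60 mm above the table, 4 mm notch to each neighbour. Rigid, fixed. Origin: centre of its underside, at rack x = 41 mm, z = 52 mm.
- rail_E: Length of the aluminium rail behind the gap at rack y = -72 mm, whichever end is yellow: 22 mm wide, 44 mm long (rack y), 8 mm high, smooth flat top 60 mm above the table, 4 mm notch to each neighbour. Rigid, fixed. Origin: centre of its underside, at rack x = 41 mm, z = 52 mm.
- rail_F: Length of the aluminium rail behind the gap at rack y = -120 mm, whichever end is yellow: 22 mm wide, 44 mm long (rack y), 8 mm high, smooth flat top 60 mm above the table, 4 mm notch to each neighbour. Rigid, fixed. Origin: centre of its underside, at rack x = 41 mm, z = 52 mm.
- bracket: Loose stainless steel U-shaped shoe bracket, 0.15 kg: 60 mm long (x), 34 mm wide (y), floor 3 mm, flat side walls 28 mm high, flat rear wall 40 mm high at x = -30 mm, open nose at +30 mm. Stands before the rack, nose towards it, up to 0.3 rad askew. Origin: centre of underside; balance point 6 mm behind it. Fully home, its origin is at rack x = 0, its rear 6 mm proud of the dividers, 5 mm free each side.
- nose (a point): Middle of the bottom edge of the open nose of the bracket (bracket x = 30 mm); this end goes in first.
- oak_block: Loose oak block 50 x 30 x 35 mm high stored in one of the two outermost gaps; leave it. Origin: centre of its underside.
- black_block: Loose black plastic block 50 x 30 x 35 mm high stored in the other outermost gap; leave it. Origin: centre of its underside.
- bowl: White ceramic bowl, 140 mm across and 55 mm high, with wooden dowels in it, to the left; leave it. Origin: centre of its underside.
- level: Yellow spirit level 230 x 22 x 45 mm high, standing beyond the rack along the row; leave it. Origin: centre of its underside.
- screwdriver: Black-handled screwdriver lying to the right, about 200 mm long, handle towards its -x; leave it. Origin: underside, about the middle.
- jar: Amber glass jar with a steel cap, 64 mm across, 75 mm high, to the right; leave it. Origin: centre of its underside.
- mug: Blue mug, 80 mm across, 90 mm high, to the left; leave it. Origin: centre of its underside.

How it is judged:
By the outcome, as a careful person would: the job done as asked, in the order asked, and still so for the second after the job is handed in, with the robot touching nothing.
It also fails if it takes over 61 s, if anything falls off the work surface, if the arm or the gripper's body presses on something with over 40 N, if the wrist force passes 120 N, or if a joint passes its speed limit or range.

ROBOT

A 6-joint arm with a two-finger parallel gripper is mounted at the origin on the work surface. World frame = base frame: x ahead of the robot, y to its left, z up, the work surface at z = 0. Lengths are in mm, angles in rad, forces in N, time in s.
With the tool pointing down it reaches from about 400 to 925 mm from the base axis. Payload 12.5 kg.
Tool frame: the origin (TCP) lies at the very end of the fingers, on their centre line; the grasp point (between the pads) lies 19 mm behind it; z points along the fingers, y is the line along which they close (so a half turn about z gives the same grasp; the last joint's range is limited). The gripper opens to 95 mm and grips with 3 to 60 N. Pads are 20 mm wide; open, the fingers measure 119 mm over their backs; the gripper's body (75 mm by 180 mm) begins 59 mm behind the grasp point.
Start: joints at [-1.41, 0.491, 1.559, -0, 1.092, -0.106], TCP at [164.801, -602.899, 214.661] pointing down, gripper open.
Joint ranges: [-3.1, 3.1], [-0.84, 2.19], [0.05, 2.79], [-1.13, 4.28], [0.06, 2.93], [-2.69, 2.69]. Speed limits (rad/s): [2.22, 2.22, 2.79, 3.14, 3.14, 3.14].

INTERFACE

Orientations are given as [roll, pitch, yaw] about the fixed x, y, z axes, in that order (R = Rz(yaw) Ry(pitch) Rx(roll)).
In Python, from cell import * gives the robot as it stands.
- The arm moves only by the tool jog_arm, never from a script. Its argument "targets" is a list of rows, each an object with "turn": the turn, a rotation vector about the world's x, y, z in degrees, a list of three; "slide": the shift along the world's x, y, z in mm, a list of three; "claw": the opening in per cent of the stroke, from 0 (shut) to 100 (fully open). In form: [{"turn": [wx, wy, wz], "slide": [x, y, z], "claw": claw}, ...]. A call has 1 to 5 rows; each row shifts and turns the commanded pose from where the row before left it; what a row does not reach is not made up. A row lasts 1/8 s, in which the tool goes at most 62.5 mm and 10.7 degrees, less where a joint would pass 70% of its speed; a pose out of reach is approached as far as the arm can. A call with a gripper value outside its range is refused whole. The fingers move at their own pace and stop on an object; the grip force is fixed at half the most. Time passes only in rows, so rows that do not move let the fingers close. It gives the time, the measured TCP pose, the force, the opening and the grip force at its end, in the units of the state.
- state(): the state, without advancing time (a new reading comes with each control period).
- read_camera(name): name is "scene" or "top"; returns a dict with "frame" (480x640x3 uint8, blue, green, red), "mtx" (3x3 intrinsics, pixels), "k1" (the pictures are not rectified: a ray, as slopes to the right and down, at radius r is drawn at 1 + k1 r^2 times it, then the intrinsics apply), "R" (3x3) and "t" (3): a world point X has camera coordinates R X + t. Camera axes: x right, y down, z forward; pixel columns grow to the right and rows downward; lengths in mm; the calibration is good to about 2 mm. A picture is of the moment at which its call begins. There is no depth.
- job_done(): hands the job in; it is judged then, once.
Trained networks look in the newest picture that a camera, given by its name, has taken for a name from the list of things; names that differ only in an ending like _2 or _b are one class to them, and where a whole thing is asked for, a point or a joint stands for the part that bears it (a point fixed in the world has none). Each returns a list of dicts, best first, with "conf" (0 to 1); they miss things now and then, are a little off and sometimes report something else, mostly with a low value. They report only what shows in the picture. A call takes as long as a camera call.
- look_for(query, camera): "xy" ([column, row] in pixels, amid what is visible of it).
The state is a dict: "t": time; "joints": joint angles; "qvel": joint speeds; "tau": joint torques, N m; "eef_pos": TCP position; "tcp_rot": TCP orientation; "ft_force": force on the tool from outside, world axes, zero at the start; "moment": the same for the moment, N m; "opening": opening from 0.0 (shut) to 1.0 (fully open); "grip_force": force on a finger pad.
Only numpy, scipy, OpenCV 4.12 (cv2) and the standard library are available. Lean on these libraries where they do the work, as an engineer would, in place of code of your own. Each camera call takes 0.05 s, during which the arm holds its last target. There are 200 camera calls.

## Working session

There is one attempt and no reset: what is moved stays moved. The work goes in short steps, Python scripts to look and compute and a tool call to move; the robot and the scene stay as the last step left them, time stands still between calls to the robot, and variables do not carry over. Pictures are saved under pics/ and viewed, at most 10 in all, crops included, and the job is handed in when it is done.

Besides the shell and the picture viewer there is one more tool, called after "Request:" as a command line: name --argument value ..., lists and objects as JSON in quotes. jog_arm: Moves the arm, as the interface text tells. Its arguments: {"type":"object","properties":{"targets":{"type":"array","items":{"type":"object","properties":{"turn":{"type":"array","items":{"type":"number"}},"slide":{"type":"array","items":{"type":"number"}},"claw":{"type":"number"}}}}},"required":["targets"]}

```bash
mkdir -p pics; cat > h.py <<'E'
from cell import *
import numpy as np, cv2
def ground(c,uv,z):
    m=c["mtx"];p=(np.array(uv,float)-[m[0,2],m[1,2]])/[m[0,0],m[1,1]]
    q=p.copy()
    for _ in range(20): q=p/(1+c["k1"]*(q@q))
    d=c["R"].T@np.array([q[0],q[1],1]);o=-c["R"].T@c["t"]
    return o+d*(z-o[2])/d[2]
def proj(c,X):
    x=c["R"]@np.array(X,float)+c["t"];q=x[:2]/x[2];q=q*(1+c["k1"]*(q@q))
    return q*[c["mtx"][0,0],c["mtx"][1,1]]+c["mtx"][:2,2]
E
python3 - <<'E'
from h import *
for n in("top","scene"):
    c=read_camera(n);c={k:(np.array(v) if k in("mtx","R","t","frame") else v) for k,v in c.items()}
    cv2.imwrite(f"pics/{n}0.png",c["frame"])
    print(n,-c["R"].T@c["t"])
    for q,z in(("cap_yellow",50),("cap_grey",50),("rail_A",60),("bracket",20),("oak_block",35),("black_block",35)):
        for r in look_for(q,n)[:6 if q=="rail_A" else 2]: print(q,r["conf"],np.round(r["xy"]),np.round(ground(c,r["xy"],z)))
print(state())
E
```

```text
top [ 434.14410035    2.79790034 1019.88231224]
cap_yellow 0.72 [384. 236.] [ 621. -128.   50.]
cap_grey 0.57 [240. 256.] [584. 177.  50.]
rail_A 0.56 [256. 241.] [613. 142.  60.]
bracket 0.91 [329. 292.] [506. -10.  20.]
bracket 0.63 [142. 253.] [599. 394.  20.]
oak_block 0.74 [261. 262.] [572. 135.  35.]
oak_block 0.2 [367. 223.] [654. -95.  35.]
black_block 0.68 [366. 245.] [605. -90.  35.]
scene [1030.39526825 -683.03111237 1101.08930348]
cap_yellow 0.71 [331. 283.] [643. -36.  50.]
cap_yellow 0.64 [305. 311.] [ 638. -141.   50.]
cap_grey 0.73 [354. 220.] [578. 176.  50.]
cap_grey 0.55 [306. 312.] [ 640. -140.   50.]
bracket 0.95 [289. 259.] [496. -17.  20.]
oak_block 0.71 [347. 232.] [578. 141.  35.]
oak_block 0.27 [148. 332.] [ 360. -396.   35.]
black_block 0.75 [309. 299.] [619. -99.  35.]
{'t': 0.7, 'joints': array([-1.40966054e+00,  4.90884456e-01,  1.55889439e+00,  4.41606702e-05,
        1.09170918e+00, -1.05611055e-01]), 'qvel': array([ 1.81424312e-03, -5.52225851e-04,  1.39334146e-03,  3.28784357e-06,
        7.03828809e-04,  4.33372311e-04]), 'tau': array([ 1.15736511e-03, -6.12333298e+01, -2.58400726e+01,  6.93849614e-02,
        4.43776441e-02,  5.12007162e-06]), 'eef_pos': array([ 164.77529623, -602.90739578,  214.67253946]), 'tcp_rot': array([ 3.14148448e+00, -2.79434726e-05,  2.66726492e-01]), 'ft_force': array([ 0.57950576, -0.0423548 , -0.65272469]), 'moment': array([0.05736857, 0.02158192, 0.00693602]), 'grip_force': 0.0, 'opening': 0.9946338362281474}
```

```bash
python3 - <<'E'
import cv2
a=cv2.imread("pics/top0.png")[200:320,225:400];cv2.imwrite("pics/t1.png",cv2.resize(a,None,fx=4.5,fy=4.5,interpolation=2))
a=cv2.imread("pics/scene0.png")[190:340,240:400];cv2.imwrite("pics/s1.png",cv2.resize(a,None,fx=4,fy=4,interpolation=2))
E
```

```text
(no output)
```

View pics/t1.png

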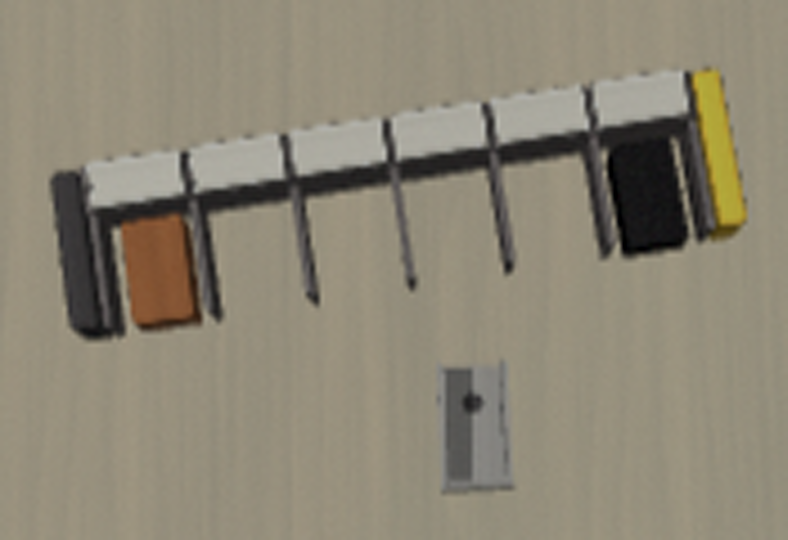

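View pics/s1.png

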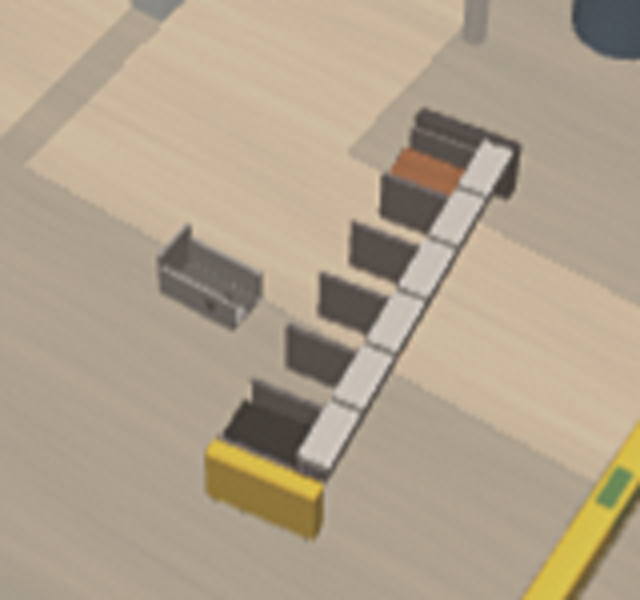

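View pics/top0.png

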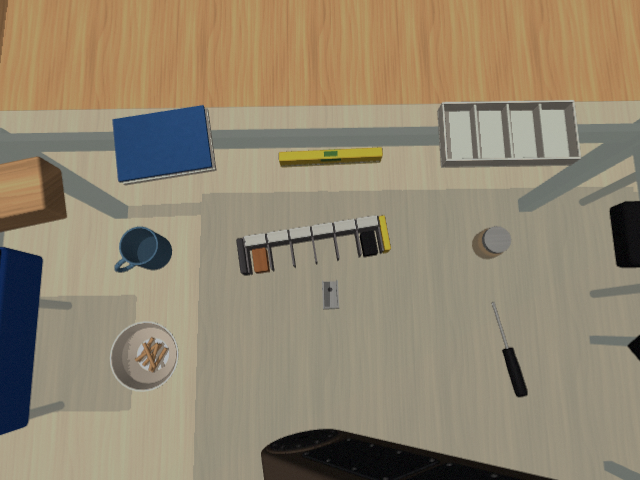

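The rack lies with the yellow cap on the right (-y), so the gaps to count are F, E and D. Gap D mouth is at top-crop px (459,277). The bracket sits in front of it at (475,430), slightly clockwise of the gap axis. Black is in F and oak is in A.

```bash
cat >> h.py <<'E'
def cam(n):
    c=read_camera(n);return {k:(np.array(v) if k in("mtx","R","t","frame") else v) for k,v in c.items()}
E
python3 - <<'E'
from h import *
for n,roi in(("top",(240,390,212,250)),("scene",(300,375,215,315))):
    c=cam(n);f=c["frame"];u0,u1,v0,v1=roi
    hsv=cv2.cvtColor(f,cv2.COLOR_BGR2HSV)
    m=((hsv[...,2]>165)&(hsv[...,1]<35)).astype(np.uint8);k=np.zeros_like(m);k[v0:v1,u0:u1]=1;m*=k
    vs,us=np.nonzero(m);W=np.array([ground(c,(u,v),60)[:2] for u,v in zip(us,vs)])
    r=cv2.minAreaRect(W.astype(np.float32));print(n,len(W),r,W.mean(0))
    w,V=np.linalg.eigh(np.cov(W.T));d=V[:,1]*np.sign(V[1,1]);print("psi",np.arctan2(-d[0],d[1]))
    if n=="top":
        P=lambda x,y,z:ground(c,((x+.5)/4.5-.5+225,(y+.5)/4.5-.5+200),z)[:2]
        rl,rr=P(442,490,40),P(514,487,40);nl,nr=P(440,365,28),P(503,362,28)
        print("bracket",rl,rr,nl,nr); a=(nl+nr)/2-(rl+rr)/2;print("axis",np.hypot(*a),np.arctan2(a[1],a[0]))
        for p in((410,285),(508,268),(313,300)):print("div",P(*p,45))
E
```

```text
top 1040 ((635.062255859375, 26.72283172607422), (18.641155242919922, 281.6447448730469), 8.332235336303711) [634.99303725  26.95849849]
psi 0.14524024341224237
bracket [471.30863395   4.11295884] [472.13201676 -29.28346728] [530.50317782   4.13412644] [531.43391691 -25.75828286]
axis 59.2747498070662 0.029918988892743196
div [566.66101955  17.58425298]
div [573.95449792 -28.55404057]
div [560.32436417  63.11117338]
scene 659 ((635.0892333984375, 26.23680877685547), (21.16019630432129, 282.5169372558594), 8.290389060974121) [636.78773306  16.26197029]
psi 0.14323540161775217
```

Request:
jog_arm --targets '[{"turn": [0, 0, -7], "slide": [40, 45, 0], "claw": 0}, {"turn": [0, 0, 0], "slide": [40, 45, 0], "claw": 0}, {"turn": [0, 0, 0], "slide": [40, 45, 0], "claw": 0}, {"turn": [0, 0, 0], "slide": [40, 45, 0], "claw": 0}, {"turn": [0, 0, 0], "slide": [40, 45, 0], "claw": 0}]'

```text
t: 1.42
eef_pos: [365.9, -376.4, 214.9]
tcp_rot: [3.141, -0.0, 0.144]
ft_force: [0.4, -1.1, -0.0]
opening: 0.528
grip_force: 0.0
```

Request:
jog_arm --targets '[{"turn": [0, 0, 0], "slide": [38, 38, 0], "claw": 0}, {"turn": [0, 0, 0], "slide": [38, 38, 0], "claw": 0}, {"turn": [0, 0, 0], "slide": [38, 38, 0], "claw": 0}, {"turn": [0, 0, 0], "slide": [38, 38, 0], "claw": 0}, {"turn": [0, 0, 0], "slide": [38, 38, 0], "claw": 0}]'

```text
t: 2.05
eef_pos: [556.0, -186.5, 214.8]
tcp_rot: [3.141, -0.0, 0.145]
ft_force: [0.4, -0.3, 0.3]
opening: 0.025
grip_force: 0.0
```

Request:
jog_arm --targets '[{"turn": [0, 0, 0], "slide": [38, 38, -30], "claw": 0}, {"turn": [0, 0, 0], "slide": [38, 38, -30], "claw": 0}, {"turn": [0, 0, 0], "slide": [0, 0, -30], "claw": 0}, {"turn": [0, 0, 0], "slide": [0, 0, -30], "claw": 0}, {"turn": [0, 0, 0], "slide": [0, 0, 0], "claw": 0}]'

```text
t: 2.68
eef_pos: [629.9, -111.5, 92.8]
tcp_rot: [-3.14, 0.004, 0.145]
ft_force: [-0.7, 0.0, 0.7]
opening: 0.005
grip_force: 0.0
```

Request:
jog_arm --targets '[{"turn": [0, 0, 0], "slide": [21, 18, -15], "claw": 0}, {"turn": [0, 0, 0], "slide": [0, 0, -10], "claw": 0}, {"turn": [0, 0, 0], "slide": [0, 0, 0], "claw": 0}]'

```text
t: 3.05
eef_pos: [651.4, -94.1, 69.9]
tcp_rot: [3.142, 0.0, 0.145]
ft_force: [-0.1, 0.1, 0.3]
opening: 0.006
grip_force: 0.0
```

Request:
jog_arm --targets '[{"turn": [0, 0, 0], "slide": [0, 1.5, -6], "claw": 0}, {"turn": [0, 0, 0], "slide": [0, 0, -2], "claw": 0}, {"turn": [0, 0, 0], "slide": [0, 0, -1.5], "claw": 0}, {"turn": [0, 0, 0], "slide": [0, 0, -1], "claw": 0}]'

```text
t: 3.55
eef_pos: [651.8, -92.6, 60.3]
tcp_rot: [3.141, -0.0, 0.145]
ft_force: [-6.0, 1.0, 16.9]
opening: 0.007
grip_force: 8.2
```

Contact on F (17 N). On to E.

Request:
jog_arm --targets '[{"turn": [0, 0, 0], "slide": [0, 0, 0], "claw": 0}, {"turn": [0, 0, 0], "slide": [0, 0, 20], "claw": 0}, {"turn": [0, 0, 0], "slide": [-3, 24, 0], "claw": 0}, {"turn": [0, 0, 0], "slide": [-3.5, 23.5, 0], "claw": 0}, {"turn": [0, 0, 0], "slide": [0, 0, -10], "claw": 0}]'

```text
t: 4.18
eef_pos: [645.1, -42.3, 69.3]
tcp_rot: [3.141, -0.0, 0.147]
ft_force: [0.6, -0.5, -0.2]
opening: 0.005
grip_force: 0.0
```

Request:
jog_arm --targets '[{"turn": [0, 0, 0], "slide": [0, 0, -6], "claw": 0}, {"turn": [0, 0, 0], "slide": [0, 0, -2], "claw": 0}, {"turn": [0, 0, 0], "slide": [0, 0, -1], "claw": 0}, {"turn": [0, 0, 0], "slide": [0, 0, -1], "claw": 0}]'

```text
t: 4.68
eef_pos: [645.0, -45.1, 60.2]
tcp_rot: [-3.141, 0.001, 0.144]
ft_force: [-8.3, 3.1, 20.8]
opening: 0.002
grip_force: 10.6
```

Request:
jog_arm --targets '[{"turn": [0, 0, 0], "slide": [0, 0, 0], "claw": 0}, {"turn": [0, 0, 0], "slide": [0, 0, 20], "claw": 0}, {"turn": [0, 0, 0], "slide": [-3.5, 24, 0], "claw": 0}, {"turn": [0, 0, 0], "slide": [-3.5, 23.5, 0], "claw": 0}, {"turn": [0, 0, 0], "slide": [0, 0, -10], "claw": 0}]'

```text
t: 5.3
eef_pos: [637.9, 5.1, 68.8]
tcp_rot: [-3.142, 0.0, 0.147]
ft_force: [1.2, 0.1, 0.9]
opening: 0.003
grip_force: 0.0
```

Request:
jog_arm --targets '[{"turn": [0, 0, 0], "slide": [0, 0, -6], "claw": 0}, {"turn": [0, 0, 0], "slide": [0, 0, -2], "claw": 0}, {"turn": [0, 0, 0], "slide": [0, 0, -1], "claw": 0}, {"turn": [0, 0, 0], "slide": [0, 0, -1], "claw": 0}]'

```text
t: 5.8
eef_pos: [638.0, 2.4, 60.2]
tcp_rot: [-3.141, 0.001, 0.144]
ft_force: [-8.5, 2.7, 21.3]
opening: 0.003
grip_force: 10.9
```

D touched. Next I'll lift, go to the left side of the bracket, and square and centre it with a flat sideways push.

Request:
jog_arm --targets '[{"turn": [0, 0, 0], "slide": [0, 0, 0], "claw": 0}, {"turn": [0, 0, 0], "slide": [0, 0, 40], "claw": 0}, {"turn": [0, 0, 0], "slide": [-50, 9, 20], "claw": 0}, {"turn": [0, 0, 0], "slide": [-50, 10, 0], "claw": 0}, {"turn": [0, 0, 0], "slide": [-50, 9, 0], "claw": 0}]'

```text
t: 6.42
eef_pos: [486.9, 30.4, 119.3]
tcp_rot: [3.141, -0.001, 0.144]
ft_force: [0.7, -0.4, -0.2]
opening: 0.0
grip_force: 0.0
```

Request:
jog_arm --targets '[{"turn": [0, 0, 0], "slide": [-5, 0, -20], "claw": 0}, {"turn": [0, 0, 0], "slide": [0, 0, -30], "claw": 0}, {"turn": [0, 0, 0], "slide": [0, 0, -25], "claw": 0}, {"turn": [0, 0, 0], "slide": [0, 0, 0], "claw": 0}]'

```text
t: 6.92
eef_pos: [482.7, 30.3, 43.0]
tcp_rot: [-3.141, 0.003, 0.144]
ft_force: [0.3, 0.1, 0.6]
opening: 0.004
grip_force: 0.0
```

```bash
python3 - <<'E'
from h import *
c=cam("top")
cv2.imwrite("pics/t2.png",cv2.resize(c["frame"][200:330,225:400],None,fx=4.5,fy=4.5,interpolation=2))
c=cam("scene")
cv2.imwrite("pics/s2.png",cv2.resize(c["frame"][190:340,220:380],None,fx=4,fy=4,interpolation=2))
E
```

```text
(no output)
```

View pics/s2.png

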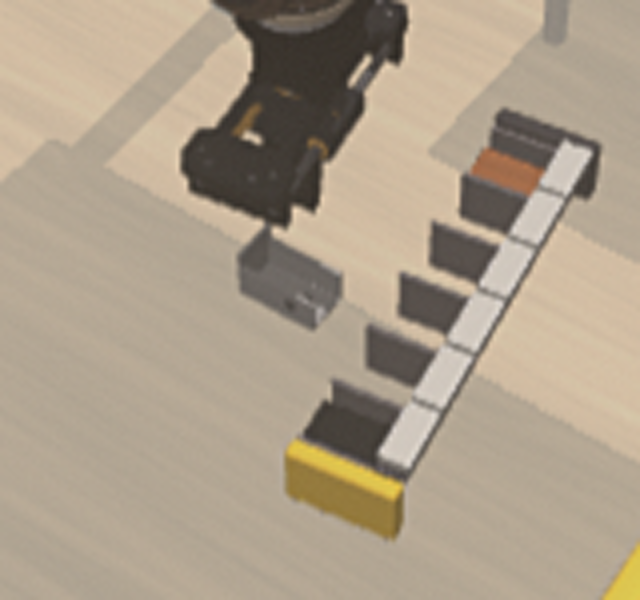

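The gripper is beside the bracket, which is undisturbed at crop (290,278). The finger is on its left, hidden behind the body. Now I'll descend and push.

Request:
jog_arm --targets '[{"turn": [0, 0, 0], "slide": [0, 0, -20], "claw": 0}, {"turn": [0, 0, 0], "slide": [0, 0, -16], "claw": 0}, {"turn": [0, 0, 0], "slide": [0, 0, 0], "claw": 0}]'

```text
t: 7.4
eef_pos: [483.4, 30.5, 8.5]
tcp_rot: [3.142, 0.0, 0.144]
ft_force: [-0.0, -0.7, -0.4]
opening: 0.007
grip_force: 0.0
```

Request:
jog_arm --targets '[{"turn": [0, 0, 0], "slide": [1, -7, 0], "claw": 0}, {"turn": [0, 0, 0], "slide": [1, -5, 0], "claw": 0}, {"turn": [0, 0, 0], "slide": [0, -3, 0], "claw": 0}, {"turn": [0, 0, 0], "slide": [1, -2, 0], "claw": 0}, {"turn": [0, 0, 0], "slide": [0, -1, 0], "claw": 0}]'

```text
t: 8.02
eef_pos: [486.3, 12.5, 8.2]
tcp_rot: [3.142, -0.0, 0.144]
ft_force: [0.9, 1.3, 0.6]
opening: 0.005
grip_force: 0.4
```

Request:
jog_arm --targets '[{"turn": [0, 0, 0], "slide": [0, -1.2, 0], "claw": 0}, {"turn": [0, 0, 0], "slide": [0, -1.2, 0], "claw": 0}, {"turn": [0, 0, 0], "slide": [0, 0, 0], "claw": 0}]'

```text
t: 8.4
eef_pos: [486.3, 10.2, 8.1]
tcp_rot: [3.141, 0.0, 0.145]
ft_force: [0.6, 0.6, 0.4]
opening: 0.005
grip_force: 0.1
```

Request:
jog_arm --targets '[{"turn": [0, 0, 0], "slide": [-1, 8, 0], "claw": 0}, {"turn": [0, 0, 0], "slide": [-2, 10, 0], "claw": 0}, {"turn": [0, 0, 0], "slide": [-40, 20, 25], "claw": 0}, {"turn": [0, 0, 0], "slide": [-40, 10, 25], "claw": 0}, {"turn": [0, 0, 0], "slide": [0, 0, 0], "claw": 0}]'

```text
t: 9.02
eef_pos: [401.3, 59.3, 59.4]
tcp_rot: [3.141, -0.0, 0.146]
ft_force: [0.4, -0.2, 0.1]
opening: 0.005
grip_force: 0.0
```

```bash
python3 - <<'E'
from h import *
c=cam("top"); f=c["frame"]
a=cv2.resize(f[235:325,280:380],None,fx=6,fy=6,interpolation=2)
o=np.array([594.5,20.6]);X=np.array([.9895,.1445]);Y=np.array([-.1445,.9895])
def pt(x,y,z):
    p=(proj(c,[*(o+x*X+y*Y),z])-[280,235]+.5)*6; return tuple(int(round(k)) for k in p)
for x in range(-130,-20,4): cv2.circle(a,pt(x,-24,40),1,(0,0,255),-1)
for y in (-7,-41):
    for x in range(-130,-24,4): cv2.circle(a,pt(x,y,28),1,(0,255,0),-1)
cv2.imwrite("pics/t3.png",a)
E
```

```text
(no output)
```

View pics/t3.png

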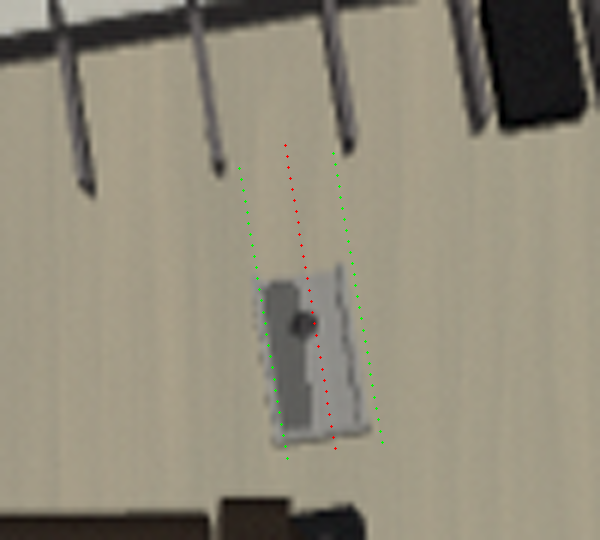

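The bracket is now parallel to the gap axis and about 1.5–2 mm left of centre (its rear is at (325,440)), against ±5 mm clearance. Now I'll push from behind.

Request:
jog_arm --targets '[{"turn": [0, 0, 0], "slide": [20, -42, 0], "claw": 8}, {"turn": [0, 0, 0], "slide": [23, -41, 0], "claw": 8}, {"turn": [0, 0, 0], "slide": [0, 0, -26], "claw": 8}, {"turn": [0, 0, 0], "slide": [0, 0, -25], "claw": 8}, {"turn": [0, 0, 0], "slide": [0, 0, 0], "claw": 8}]'

```text
t: 9.7
eef_pos: [446.3, -24.9, 5.5]
tcp_rot: [-3.141, 0.003, 0.144]
ft_force: [0.9, -0.5, 0.0]
opening: 0.081
grip_force: 0.0
```

Request:
jog_arm --targets '[{"turn": [0, 0, 0], "slide": [5, 0.5, 0], "claw": 8}, {"turn": [0, 0, 0], "slide": [5, 0.5, 0], "claw": 8}, {"turn": [0, 0, 0], "slide": [5, 0.5, 0], "claw": 8}, {"turn": [0, 0, 0], "slide": [5, 0.5, 0], "claw": 8}, {"turn": [0, 0, 0], "slide": [5, 0.5, 0], "claw": 8}]'

```text
t: 10.32
eef_pos: [471.6, -22.2, 7.3]
tcp_rot: [3.141, -0.0, 0.145]
ft_force: [-1.0, -0.1, 1.3]
opening: 0.081
grip_force: 0.4
```

Request:
jog_arm --targets '[{"turn": [0, 0, 0], "slide": [5, 0.6, 0], "claw": 8}, {"turn": [0, 0, 0], "slide": [5, 0.6, 0], "claw": 8}, {"turn": [0, 0, 0], "slide": [5, 0.6, 0], "claw": 8}, {"turn": [0, 0, 0], "slide": [5, 0.6, 0], "claw": 8}, {"turn": [0, 0, 0], "slide": [5, 0.6, 0], "claw": 8}]'

```text
t: 10.95
eef_pos: [496.6, -19.3, 7.1]
tcp_rot: [3.142, 0.0, 0.145]
ft_force: [-0.4, -0.6, 0.0]
opening: 0.081
grip_force: 0.3
```

```bash
python3 - <<'E'
from h import *
print(state()["ft_force"])
c=cam("top");a=cv2.resize(c["frame"][225:315,280:380],None,fx=4,fy=4,interpolation=2)
c=cam("scene");b=cv2.resize(c["frame"][220:310,250:350],None,fx=4,fy=4,interpolation=2)
cv2.imwrite("pics/t4.png",np.hstack([a,b]))
E
```

```text
[-0.38082542 -0.5655775   0.00605932]
```

View pics/t4.png

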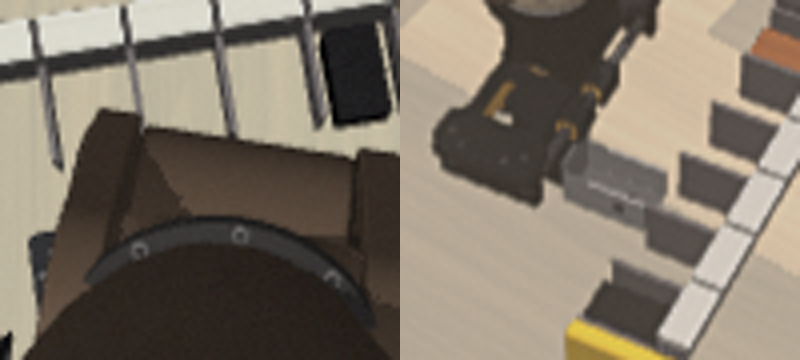

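Top view is occluded. In the scene view the nose is right at the mouth of gap D, square and between the dividers at (680,160) and (645,210). Continuing.

Request:
jog_arm --targets '[{"turn": [0, 0, 0], "slide": [4, 0.6, 0], "claw": 8}, {"turn": [0, 0, 0], "slide": [4, 0.6, 0], "claw": 8}, {"turn": [0, 0, 0], "slide": [4, 0.6, 0], "claw": 8}, {"turn": [0, 0, 0], "slide": [4, 0.6, 0], "claw": 8}, {"turn": [0, 0, 0], "slide": [4, 0.6, 0], "claw": 8}]'

```text
t: 11.68
eef_pos: [516.6, -16.3, 7.1]
tcp_rot: [3.142, 0.0, 0.145]
ft_force: [-0.4, -0.6, -0.5]
opening: 0.08
grip_force: 0.2
```

Request:
jog_arm --targets '[{"turn": [0, 0, 0], "slide": [4, 0.6, 0], "claw": 8}, {"turn": [0, 0, 0], "slide": [4, 0.6, 0], "claw": 8}, {"turn": [0, 0, 0], "slide": [4, 0.6, 0], "claw": 8}, {"turn": [0, 0, 0], "slide": [4, 0.6, 0], "claw": 8}, {"turn": [0, 0, 0], "slide": [4, 0.6, 0], "claw": 8}]'

```text
t: 12.3
eef_pos: [536.6, -13.3, 7.2]
tcp_rot: [3.142, 0.0, 0.145]
ft_force: [-0.8, 0.3, 0.2]
opening: 0.081
grip_force: 0.3
```

Request:
jog_arm --targets '[{"turn": [0, 0, 0], "slide": [4, 0.6, 0], "claw": 8}, {"turn": [0, 0, 0], "slide": [4, 0.6, 0], "claw": 8}, {"turn": [0, 0, 0], "slide": [4, 0.6, 0], "claw": 8}, {"turn": [0, 0, 0], "slide": [3, 0.5, 0], "claw": 8}, {"turn": [0, 0, 0], "slide": [2, 0.3, 0], "claw": 8}]'

```text
t: 12.92
eef_pos: [553.4, -10.7, 7.2]
tcp_rot: [3.142, 0.0, 0.145]
ft_force: [-0.3, -0.3, 0.1]
opening: 0.082
grip_force: 0.4
```

Request:
jog_arm --targets '[{"turn": [0, 0, 0], "slide": [1, 0.1, 0], "claw": 8}, {"turn": [0, 0, 0], "slide": [1, 0.1, 0], "claw": 8}, {"turn": [0, 0, 0], "slide": [1, 0.1, 0], "claw": 8}]'

```text
t: 13.3
eef_pos: [556.3, -10.4, 7.1]
tcp_rot: [3.142, 0.0, 0.145]
ft_force: [-0.8, -0.6, -0.0]
opening: 0.081
grip_force: 0.3
```

Request:
jog_arm --targets '[{"turn": [0, 0, 0], "slide": [1, 0.1, 0], "claw": 8}, {"turn": [0, 0, 0], "slide": [1, 0.1, 0], "claw": 8}]'

```text
t: 13.55
eef_pos: [557.1, -10.3, 7.1]
tcp_rot: [-3.141, 0.003, 0.145]
ft_force: [-9.2, -2.6, 7.0]
opening: 0.078
grip_force: 4.9
```

Request:
jog_arm --targets '[{"turn": [0, 0, 0], "slide": [0.7, 0.1, 0], "claw": 8}, {"turn": [0, 0, 0], "slide": [0, 0, 0], "claw": 8}]'

```text
t: 13.8
eef_pos: [557.1, -10.2, 7.1]
tcp_rot: [-3.141, 0.004, 0.145]
ft_force: [-9.8, -4.4, 6.6]
opening: 0.076
grip_force: 5.2
```

Home contact where expected. Backing off to look.

Request:
jog_arm --targets '[{"turn": [0, 0, 0], "slide": [-5, -0.7, 0], "claw": 8}, {"turn": [0, 0, 0], "slide": [-20, -3, 0], "claw": 8}, {"turn": [0, 0, 0], "slide": [-50, -7, 20], "claw": 8}, {"turn": [0, 0, 0], "slide": [-40, -30, 30], "claw": 8}, {"turn": [0, 0, 0], "slide": [-20, -55, 20], "claw": 8}]'

```text
t: 14.42
eef_pos: [422.6, -105.6, 78.2]
tcp_rot: [3.141, -0.0, 0.147]
ft_force: [1.5, -1.6, 0.4]
opening: 0.085
grip_force: 0.0
```

Request:
jog_arm --targets '[{"turn": [0, 0, 0], "slide": [0, -55, 20], "claw": 8}, {"turn": [0, 0, 0], "slide": [0, -55, 20], "claw": 8}, {"turn": [0, 0, 0], "slide": [0, -55, 0], "claw": 8}, {"turn": [0, 0, 0], "slide": [0, 0, 0], "claw": 8}]'

```text
t: 14.92
eef_pos: [424.1, -274.2, 117.4]
tcp_rot: [3.14, -0.002, 0.141]
ft_force: [0.5, -0.6, -1.2]
opening: 0.08
grip_force: 0.0
```

```bash
python3 - <<'E'
from h import *
c=cam("top");a=cv2.resize(c["frame"][210:290,280:380],None,fx=4,fy=4,interpolation=2)
o=np.array([594.5,20.6]);X=np.array([.9895,.1445]);Y=np.array([-.1445,.9895])
for y in range(-41,-6,2):
    for x,z in((-30,40),):
        p=(proj(c,[*(o+x*X+y*Y),z])-[280,210]+.5)*4; cv2.circle(a,tuple(int(round(k)) for k in p),1,(0,0,255),-1)
c=cam("scene");b=cv2.resize(c["frame"][220:300,270:370],None,fx=4,fy=4,interpolation=2)
cv2.imwrite("pics/t5.png",np.hstack([a,b]))
E
```

```text
(no output)
```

View pics/t5.png

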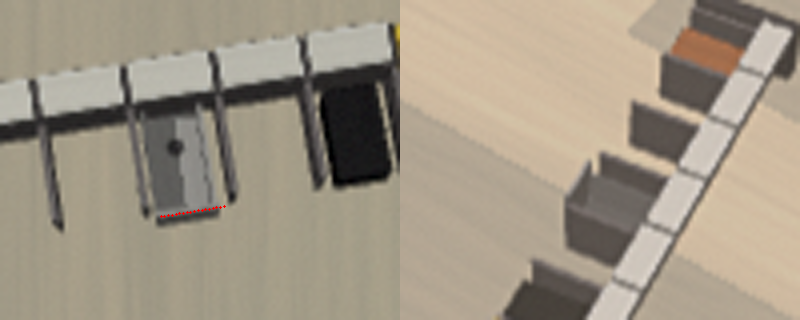

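The bracket is seated in gap D with clearance on both sides. Its rear edge lies on the predicted home line (190,211), and the other blocks are undisturbed.

```bash
python3 -c "
from cell import *
print(job_done())"
```

```text
the job is handed in; nothing more can be done
None
```

I touched the rail behind gaps 1, 2 and 3 from the yellow end, in that order, then pushed the bracket nose first into the third gap until it stopped at the back wall; the final pictures show it home and the two stored blocks unmoved, and I handed the job in at about 15 s.

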